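Load the ribbon cassette and switch the label printer to the marked setting

ROBOT

A 6-joint arm with a two-finger parallel gripper is mounted at the origin on the work surface. World frame = base frame: x ahead of the robot, y to its left, z up, the work surface at z = 0. Lengths are in m, angles in degrees, forces in N, time in s.
With the tool pointing down it reaches from about 0.35 to 0.875 m from the base axis. Payload 4.2 kg.
Tool frame: the origin (TCP) lies at the very end of the fingers, on their centre line; the grasp point (between the pads) lies 19 mm behind it; z points along the fingers, y is the line along which they close (so a half turn about z gives the same grasp; the last joint's range is limited). The gripper opens to 87 mm and grips with 3 to 60 N. Pads are 19 mm wide; open, the fingers measure 117 mm over their backs; the gripper's body (75 mm by 190 mm) begins 51 mm behind the grasp point.
Start: joints at [-59.152, 22.042, 0.453, 0, -68.411, -14.817], TCP at [0.173, -0.601, 0.223] pointing down, gripper open.
Joint ranges: [-179.83, 179.83], [-69.29, 118.12], [-61.27, 80.66], [-181.25, 117.63], [-171.15, -9.14], [-177.46, 177.46]. Speed limits (degrees/s): [159.86, 159.86, 180, 180, 180, 180].

INTERFACE

Orientations are given as a 3x3 rotation matrix whose columns are the frame's x, y, z axes.
In Python, from station import r gives the robot as it stands.
- The arm moves only by the tool jog_arm, never from a script. Its argument "plan" is text: rows parted by semicolons, each of 7 numbers parted by spaces: the shift along the tool's x, y, z normalised to -1 to 1, where 1 is 0.025 m, then the turn, a rotation vector about the tool's x, y, z normalised to -1 to 1, where 1 is 8 degrees, then the closure, from -1 (fully open) to 1 (shut). A call has exactly 10 rows; each row shifts and turns the commanded pose from where the row before left it, along the tool's axes as they then stand; what a row does not reach is not made up. A row lasts 1/10 s, in which the tool goes at most 50 mm and 8.59 degrees, less where a joint would pass 70% of its speed; a pose out of reach is approached as far as the arm can. A call with a number of a shift or a turn outside -1 to 1 is refused whole. A call with a gripper value outside its range is refused whole. The fingers move at their own pace and stop on an object; the grip force is fixed at half the most. Time passes only in rows, so rows that do not move let the fingers close, or fill a call up. It gives the time, the measured TCP pose, the force, the opening and the grip force at its end, in the units of the state.
- r.sense(): the state, without advancing time (a new reading comes with each control period).
- r.capture(name): name is "scene" or "top"; returns (picture, depth): 400x640x3 uint8, red, green, blue; 400x640 float32, m along the optical axis (not along the pixel's ray), 0 where there is no reading.
- r.get_calibration(name): a dict with "mtx" (3x3 intrinsics, pixels), "extrinsics" (4x4, takes a point from camera to world coordinates). Camera axes: x right, y up, looking along -z (the intrinsics and any distortion apply to the point x, -y, -z); pixel columns grow to the right and rows downward; lengths in m; the calibration is good to about 2 mm. A picture is of the moment at which its call begins. get_calibration takes no time and is no camera call.
- r.finish_job(): hands the job in; it is judged then, once.
The state is a dict: "time_s": time; "joints": joint angles; "joint_velocities": joint speeds; "effort": joint torques, N m; "tcp_pos": TCP position; "ee_rot": TCP orientation; "wrist_force": force on the tool from outside, world axes, zero at the start; "moment": the same for the moment, N m; "gripper_width": opening from 0.0 (shut) to 1.0 (fully open); "gripper_force": force on a finger pad.
Only numpy, scipy, OpenCV 4.12 (cv2) and the standard library are available. Lean on these libraries where they do the work, as an engineer would, in place of code of your own. Each camera call takes 0.05 s, during which the arm holds its last target. There are 200 camera calls.

TASK

Lift the ribbon cassette with the grip rib on top out of the bin and lay it flat in the printer's open bay, leaving the short spent cassette in the bin. Then turn the selector knob on the sloped console clockwise until its nose points at the steel tab on the dial's rim and it rests in that click stop; leave the tab where it is.

Things in the scene. Friction and masses are not known exactly. Their poses are not given: they have to be found in the camera images.
- cassette: Grey ribbon cassette, 110 (x) by 56 mm (y): two spools 30 mm in diameter lying along y at x = -40 and +40 mm, joined by a slab 16 mm high; in the middle a grip rib 36 mm long (x), 14 mm thick (y), top 50 mm above the underside. Origin: centre of the underside, z up. 0.15 to 0.31 kg. Starts in the bin, rib free to be pinched across y from above. Either way round is fine in the bay.
- spent: Short spent cassette, grey, 80 mm long (x) by 56 mm (y) by 30 mm high, no rib. Origin: centre of the underside. It stays in the bin.
- bin_floor (a point): Centre of the inner floor of the yellow bin, 260 mm (x) by 190 mm (y) outside, walls 5 mm thick, rim 65 mm and inner floor 5 mm above the table. Bin and printer may have changed sides.
- bay (a point): Centre of the floor of the printer's ribbon bay, 50 mm above the table: a shallow grey tray, inside 122 mm along this point's x by 72 mm along y, its walls rising 7 mm above its floor. z is up. The printer's roller and housing (135 mm high) begin 75 mm beyond this point along +x.
- knob_grip (a point): On the axis of the selector knob, 40 mm out from the panel, which slopes 30 degrees. z: out along the axis; x: along the bar to the nose, turns with the knob. Black bar 60 mm long (centred), 16 mm thick (y), 12 to 52 mm out, on a skirt 56 mm in diameter, 16 mm out. Nose: 8 mm wide, 50 mm from the axis, 20 mm out. Click stops every 30 degrees (0.12 N m), springs into the nearest when let go.
- nose (a point): Tip of the knob's low nose, 50 mm from the knob's axis and 9 mm out from the panel. Turns with the knob, which must turn clockwise seen from outside the panel, 110 to 190 degrees, to reach the tab.
- tab (a point): Inner end of the dark steel marking tab on the dial's rim (18 mm long, 14 mm wide, top 14 mm out from the panel), 55 mm from the knob's axis, 9 mm out from the panel, at one of the click stops. When the knob is set, the nose tip is 5 mm from this point. x points away from the knob's axis, z out of the panel.
- crossbar (a point): Middle of the aluminium crossbar (18 mm thick, 250 mm long, along this point's y) of the scanner gantry above the console; at its ends, tubes run back along +x. 300 mm above the table; to be avoided.

How it is judged:
By the outcome, as a careful person would: the job done as asked, in the order asked, and still so for the second after the job is handed in, with the robot touching nothing.
It also fails if it takes over 72 s, if anything falls off the work surface, if the arm or the gripper's body presses on something with over 40 N, if the wrist force passes 120 N, or if a joint passes its speed limit or range.

## Working session

There is one attempt and no reset: what is moved stays moved. The work goes in short steps, Python scripts to look and compute and a tool call to move; the robot and the scene stay as the last step left them, time stands still between calls to the robot, and variables do not carry over. Pictures are saved under pics/ and viewed, at most 10 in all, crops included, and the job is handed in when it is done.

Besides the shell and the picture viewer there is one more tool, called as name(argument=value, ...), one argument or row to a line, values as JSON. jog_arm: Moves the arm, as the interface text tells. Scaled input: -1 to 1 covers 0.025 m each way for a shift and 8 degrees each way for a turn. Its arguments: {"type":"object","properties":{"plan":{"type":"string"}},"required":["plan"]}

```bash
mkdir -p pics; ls; cat > h.py <<'E'
import numpy as np,cv2
from station import r
def save(n,name):
    p,d=r.capture(n); cv2.imwrite(f'pics/{name}.png',p[:,:,::-1]); np.savez(f'pics/{name}.npz',p=p,d=d); return p,d
def cloud(n,d):
    c=r.get_calibration(n);K=np.array(c['mtx']);E=np.array(c['extrinsics'])
    v,u=np.mgrid[:d.shape[0],:d.shape[1]]
    X=np.stack([(u-K[0,2])/K[0,0]*d,-(v-K[1,2])/K[1,1]*d,-d],-1)
    W=X@E[:3,:3].T+E[:3,3]; W[d==0]=np.nan; return W
E
python3 - <<'E'
from h import *
for n in('scene','top'):
    save(n,n+'0'); c=r.get_calibration(n); print({k:np.round(v,4).tolist() if k in('mtx','extrinsics') else v for k,v in c.items()})
s=r.sense();print(s)
E
```

```text
pics
{'mtx': [[376.169, 0.0, 318.5995], [0.0, 376.169, 196.1706], [0.0, 0.0, 1.0]], 'extrinsics': [[-0.5363, -0.6319, 0.5595, 1.0981], [0.844, -0.4072, 0.3491, 0.328], [0.0073, 0.6594, 0.7517, 0.914], [0.0, 0.0, 0.0, 1.0]]}
{'mtx': [[377.6901, 0.0, 322.6202], [0.0, 377.6901, 196.4284], [0.0, 0.0, 1.0]], 'extrinsics': [[0.0246, 0.9885, -0.1495, 0.4341], [-0.9997, 0.0252, 0.0016, -0.0049], [0.0053, 0.1494, 0.9888, 1.2487], [0.0, 0.0, 0.0, 1.0]]}
{'time_s': 0.1, 'joints': array([-5.91533154e+01,  2.20877297e+01,  3.85848716e-01, -2.50702679e-02,
       -6.84092812e+01, -1.48176222e+01]), 'joint_velocities': array([-0.01577859, -0.13926556,  0.18140701,  0.13112993,  0.0089844 ,
        0.10488371]), 'effort': array([-5.98977294e-04, -3.91689456e+01,  1.87936091e+01,  4.23183560e+00,
        1.34618193e-02, -7.40106702e-05]), 'tcp_pos': array([ 0.17245446, -0.600174  ,  0.22154311]), 'ee_rot': array([[-9.61166282e-01, -2.75969133e-01, -6.45473126e-04],
       [-2.75969869e-01,  9.61164460e-01,  1.87428151e-03],
       [ 1.03161985e-04,  1.97962732e-03, -9.99998035e-01]]), 'wrist_force': array([-0.74067856,  0.19708443, -0.27912888]), 'moment': array([-0.00871748, -0.05662449, -0.00243232]), 'gripper_force': 0.0, 'gripper_width': 1.0022396338445516}
```

View pics/scene0.png

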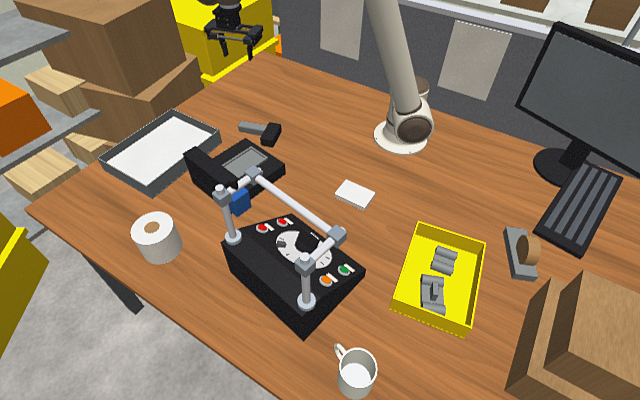

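View pics/top0.png

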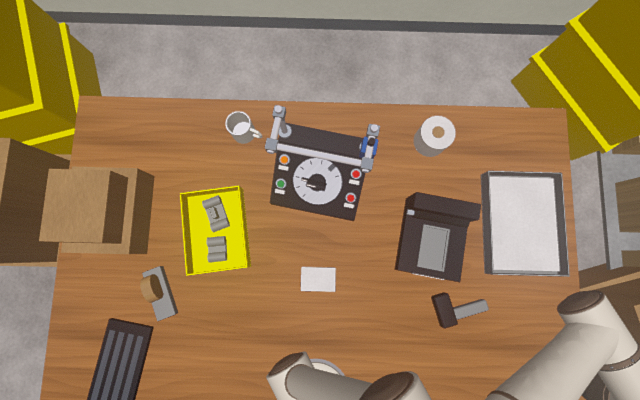

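The bin is at top-view px (214,230) with the ribbed cassette at (215,213) and the spent one at (216,248). The bay is at (433,247), the dial at (317,182) and the crossbar at about row 155. Next I measure with the depth images.

```bash
python3 - <<'E'
from h import *
z=np.load('pics/top0.npz');p,d=z['p'],z['d'];W=cloud('top',d)
z2=np.load('pics/scene0.npz');p2,d2=z2['p'],z2['d'];W2=cloud('scene',d2)
def rect(m,W,t):
    q=W[m];q=q[~np.isnan(q[:,0])];R=cv2.minAreaRect(q[:,:2].astype(np.float32));print(t,len(q),'mean',q.mean(0).round(4),'rect',np.round(np.hstack([R[0],R[1],R[2]]),4))
def box(u0,u1,v0,v1):
    m=np.zeros(d.shape,bool);m[v0:v1,u0:u1]=1;return m
hs=cv2.cvtColor(p,cv2.COLOR_RGB2HSV);Z=W[:,:,2];Z2=W2[:,:,2]
B=box(175,255,180,280)
yel=(hs[:,:,0]>20)&(hs[:,:,0]<35)&(hs[:,:,1]>120)
rect(B&yel&(Z>.055),W,'rim');rect(B&yel&(Z<.012),W,'floor')
gr=B&(hs[:,:,1]<90)&(Z>.01)
rect(gr&box(175,255,190,233),W,'cass');rect(gr&(Z>.045)&box(195,235,190,233),W,'rib');rect(gr&box(175,255,234,270),W,'spent')
P=box(395,485,190,285)
rect(P&(abs(Z-.05)<.005)&(hs[:,:,2]>70),W,'bay');rect(P&(abs(Z-.057)<.004),W,'wall');rect(P&(Z>.12),W,'housing')
C=box(262,385,100,225)
rect(C&(Z>.28),W,'gantry');
for v in range(120,220,8): print(v,[round(float(Z[v,u]),3) for u in range(270,372,8)])
crops=[cv2.resize(p[y:y+100,x:x+133],(532,400),interpolation=cv2.INTER_CUBIC) for x,y in((255,115),)]
a=cv2.resize(p2[200:320,215:375],(800,600),interpolation=cv2.INTER_CUBIC)
cv2.imwrite('pics/c1.png',np.vstack([crops[0]])[:,:,::-1]);cv2.imwrite('pics/c2.png',a[:,:,::-1])
E
```

```text
rim 590 mean [0.5026 0.3383 0.0626] rect [0.5007 0.3349 0.2602 0.1916 8.9956]
floor 3028 mean [0.4965 0.3413 0.0041] rect [0.5054 0.3474 0.2766 0.2151 8.9259]
cass 571 mean [0.5551 0.3388 0.0295] rect [ 0.5554  0.3402  0.1071  0.0575 22.4886]
rib 55 mean [0.5555 0.3408 0.053 ] rect [5.55500e-01 3.41000e-01 3.62000e-02 1.42000e-02 2.15083e+01]
spent 439 mean [0.4408 0.3289 0.0283] rect [0.441  0.3302 0.0769 0.0582 7.0327]
bay 2863 mean [ 0.4576 -0.3531  0.0492] rect [ 0.4617 -0.3572  0.199   0.1835 80.4791]
wall 363 mean [ 0.4636 -0.3559  0.0553] rect [ 0.491  -0.3589  0.1937  0.2354 80.7821]
housing 1144 mean [ 0.5842 -0.3757  0.1328] rect [ 5.84900e-01 -3.77800e-01  2.00500e-01  5.09000e-02  8.07079e+01]
gantry 1676 mean [ 0.7118 -0.0072  0.3076] rect [ 7.27900e-01 -2.90000e-03  2.84900e-01  1.24900e-01  7.97202e+01]
120 [-0.003, 0.307, 0.001, 0.001, 0.001, -0.005, 0.001, 0.001, -0.004, -0.005, -0.002, 0.0, -0.002]
128 [-0.003, 0.3, 0.186, 0.14, 0.141, 0.142, -0.005, -0.005, -0.008, -0.002, -0.002, 0.001, -0.002]
136 [0.305, -0.001, 0.15, 0.139, 0.141, 0.143, 0.146, 0.143, 0.142, 0.
[... 289 characters left out ...]
 0.307, 0.307, 0.313]
168 [-0.003, 0.099, 0.102, 0.107, 0.108, 0.113, 0.112, 0.111, 0.119, 0.119, 0.123, 0.126, 0.311]
176 [-0.0, 0.087, 0.086, 0.093, 0.097, 0.103, 0.115, 0.103, 0.107, 0.107, 0.11, 0.118, -0.004]
184 [-0.003, 0.089, 0.076, 0.072, 0.082, 0.14, 0.136, 0.112, 0.095, 0.098, 0.099, 0.105, -0.004]
192 [-0.0, 0.057, 0.065, 0.067, 0.071, 0.07, 0.078, 0.08, 0.08, 0.082, 0.085, 0.082, nan]
200 [0.041, 0.041, 0.05, 0.054, 0.054, 0.06, 0.062, 0.064, 0.067, 0.069, 0.081, 0.076, -0.003]
208 [-0.003, -0.002, -0.002, 0.026, 0.041, 0.044, 0.047, 0.046, 0.049, 0.055, 0.057, 0.004, -0.002]
216 [-0.005, 0.001, -0.001, -0.007, -0.003, -0.004, -0.003, -0.005, 0.032, 0.042, 0.044, -0.002, -0.004]
```

View pics/c1.png

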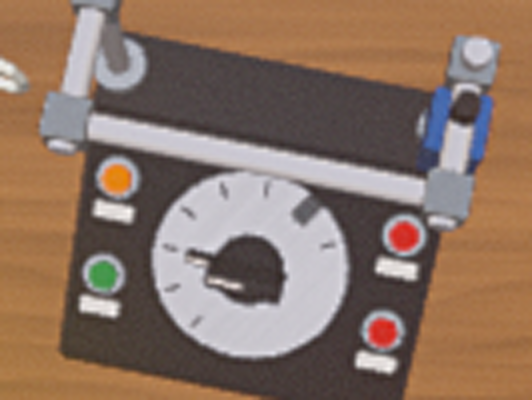

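View pics/c2.png

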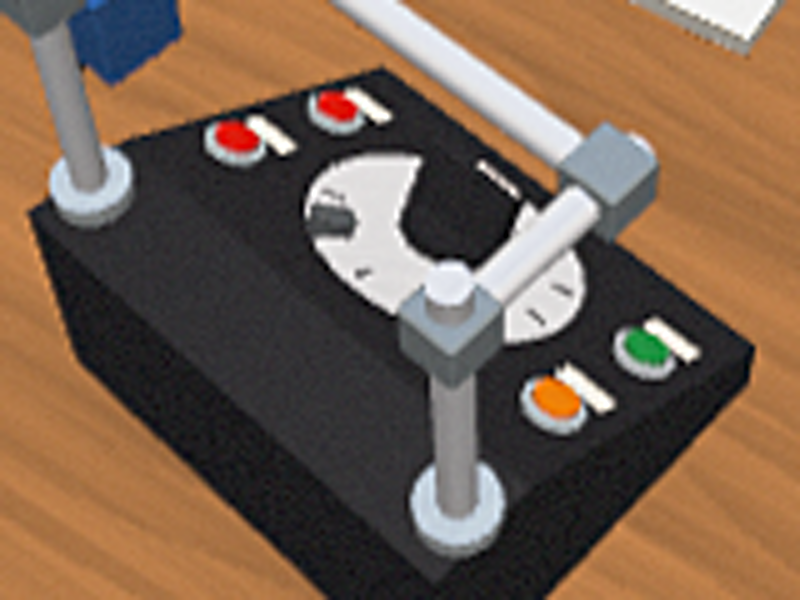

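The top crop shows the dial centred at crop px (250,265), the nose pointing left at about (195,257) and the dark tab at (305,208). So the clockwise turn is over the top, roughly 130-150°. Next come the panel geometry and the axes.

```bash
python3 - <<'E'
from h import *
z=np.load('pics/top0.npz');p,d=z['p'],z['d'];W=cloud('top',d)
z2=np.load('pics/scene0.npz');p2,d2=z2['p'],z2['d'];W2=cloud('scene',d2)
c=r.get_calibration('top');K=np.array(c['mtx']);E=np.array(c['extrinsics'])
def box(u0,u1,v0,v1):
    m=np.zeros(d.shape,bool);m[v0:v1,u0:u1]=1;return m
hs=cv2.cvtColor(p,cv2.COLOR_RGB2HSV);Z=W[:,:,2]
def axes(q,t):
    b=cv2.boxPoints(cv2.minAreaRect(q[:,:2].astype(np.float32)));e=[b[1]-b[0],b[2]-b[1]];e.sort(key=lambda v:-np.linalg.norm(v))
    print(t,'ctr',b.mean(0).round(4),'len',[round(float(np.linalg.norm(v)),4) for v in e],'long-axis deg',round(float(np.degrees(np.arctan2(e[0][1],e[0][0])))%180,2))
B=box(175,255,180,280);gr=B&(hs[:,:,1]<90)&(Z>.01)
axes(W[gr&box(175,255,190,233)],'cass');axes(W[gr&(Z>.045)&box(195,235,190,233)],'rib');axes(W[gr&box(175,255,234,270)],'spent')
axes(W[B&(Z>.055)&(hs[:,:,1]>120)],'rim')
# bay floor: colour component around (433,247)
g=p.astype(int).sum(2)/3; print('bay rgb',p[247,433],p[247,405],p[225,433])
m=(abs(p.astype(int)-p[247,433].astype(int)).max(2)<22)&box(400,470,215,285)
n,l=cv2.connectedComponents(m.astype(np.uint8));m=l==l[247,433]
print('z',np.nanmean(Z[m]));axes(W[m],'bayfloor')
P=box(395,485,190,285);axes(W[P&(Z>.12)&(Z<.15)],'housing')
# panel
wh=(hs[:,:,1]<40)&(g>170)&box(290,345,155,208)&(Z<.2)
q=W[wh];
for _ in range(3):
    cn=q.mean(0);n_=np.linalg.svd(q-cn)[2][2];n_*=np.sign(n_[2]);q=q[abs((q-cn)@n_)<.006]
print('dial plane n',n_.round(4),'slope',np.degrees(np.arccos(n_[2])).round(2),'cn',cn.round(4))
a=np.degrees(np.arctan2(n_[1],n_[0]));print('az',a)
ex=np.array([-n_[0],-n_[1],0]);ex/=np.linalg.norm(ex);up=ex-n_*(ex@n_);up/=np.linalg.norm(up);rt=np.cross(up,n_)
# cast rays onto plane
v,u=np.mgrid[:400,:640];D=np.stack([(u-K[0,2])/K[0,0],-(v-K[1,2])/K[1,1],-np.ones_like(u)],-1)@E[:3,:3].T
o=E[:3,3];T=((cn-o)@n_)/(D@n_);X=o+T[...,None]*D
S=np.stack([(X-cn)@rt,(X-cn)@up],-1)
m8=(wh*255).astype(np.uint8);ct=max(cv2.findContours(m8,0,2)[0],key=cv2.contourArea)
hu=cv2.convexHull(ct)[:,0]; s=np.array([S[y,x] for x,y in hu],np.float32);(cx,cy),rad=cv2.minEnclosingCircle(s);el=cv2.fitEllipse(s);print('circle',cx,cy,rad,'ell',el)
ctr=cn+cx*rt+cy*up;print('dial ctr',ctr.round(4),'n',n_,'rt',rt.round(3),'up',up.round(3))
H=(W-ctr)@n_; A=np.stack([(W-ctr)@rt,(W-ctr)@up],-1)
rr=np.hypot(A[...,0],A[...,1])
kb=(H>.035)&(H<.07)&(rr<.045)&box(285,350,150,210);axes(A[kb],'bar');print(kb.sum(),np.nanmedian(H[kb]))
tb=(g<140)&(rr>.05)&(rr<.076)&(H<.03)&(H>.004)&box(285,350,150,210)
for y,x in zip(*np.where((rr>.05)&(rr<.078)&(g<150)&(g>70)&box(322,350,150,185))): pass
tb=(rr>.05)&(rr<.078)&(g<150)&box(322,342,160,178)
print('tab',tb.sum(),A[tb].mean(0),np.degrees(np.arctan2(*A[tb].mean(0)[::-1])))
nb=box(295,315,172,190)&(rr>.025)&(rr<.056)&(H>.004)
print('nose pts',nb.sum())
for y,x in zip(*np.where(nb&(g>40))): print(x,y,p[y,x],A[y,x].round(3),H[y,x].round(3),end=' | ')
ga=box(262,385,140,180)&(Z>.28);axes(W[ga],'xbar')
E
```

```text
cass ctr [0.5554 0.3402] len [0.1071, 0.0575] long-axis deg 22.49
rib ctr [0.5555 0.341 ] len [0.0362, 0.0142] long-axis deg 21.51
spent ctr [0.441  0.3302] len [0.0769, 0.0582] long-axis deg 7.03
rim ctr [0.5007 0.3349] len [0.2602, 0.1916] long-axis deg 9.0
bay rgb [151 148 145] [79 67 64] [83 74 71]
z 0.05083975191269395
bayfloor ctr [nan nan] len [nan, nan] long-axis deg nan
housing ctr [ 0.5849 -0.3778] len [0.2005, 0.0509] long-axis deg 80.71
dial plane n [-0.4897  0.0902  0.8672] slope 29.86 cn [0.6567 0.0113 0.0927]
az 169.5637932969292
circle -0.0012734906049445271 -0.0005745298112742603 0.07555324584245682 ell ((-0.001011664979159832, -0.0007808590307831764), (0.14914001524448395, 0.15047980844974518), 97.92093658447266)
dial ctr [0.6565 0.0127 0.0925] n [-0.48966059  0.09018942  0.86723606] rt [-0.181 -0.983  0.   ] up [ 0.853 -0.157  0.498]
bar ctr [0.0005 0.0008] len [0.0598, 0.0163] long-axis deg 177.69
124 0.04853399660203779
tab 54 [0.04022227 0.05586885] 54.24834163385639
nose pts 52
314 173 [203 201 209] [-0.013  0.026] 0.004 | 313 174 [137 134 138] [-0.015  0.024] 
[... 1611 characters left out ...]
| 305 181 [163 155 158] [-0.035 -0.002] 0.016 | 306 181 [150 141 141] [-0.032  0.   ] 0.019 | 307 181 [91 81 77] [-0.027  0.01 ] 0.044 | 308 181 [63 52 50] [-0.024  0.008] 0.038 | 306 182 [134 128 136] [-0.029  0.005] 0.042 | 307 182 [71 62 66] [-0.025  0.01 ] 0.052 | 301 183 [205 203 209] [-0.047 -0.014] 0.008 | 306 183 [129 124 130] [-0.028  0.005] 0.049 | 307 183 [84 75 74] [-0.025  0.005] 0.049 | 306 184 [125 117 120] [-0.027  0.003] 0.053 | 306 185 [128 119 121] [-0.027 -0.001] 0.05 | 306 186 [135 131 138] [-0.027 -0.005] 0.049 | 310 188 [163 159 167] [-0.016 -0.02 ] 0.019 | 312 189 [109 104 107] [-0.009 -0.024] 0.012 | xbar ctr [ 0.6865 -0.0011] len [0.2925, 0.0897] long-axis deg 90.98
```

```bash
cat >> h.py <<'E'
from scipy.spatial.transform import Rotation as Ro
N=np.array([-.4897,.0902,.8672]);N/=np.linalg.norm(N)
def down(psi):
    a=np.radians(psi);x=np.array([np.cos(a),np.sin(a),0]);z=np.array([0,0,-1.]);return np.stack([x,np.cross(z,x),z],1)
def need(pos,R=None):
    "units needed from present sensed pose: shift (tool axes now), turn"
    s=r.sense();R0=s['ee_rot'];R=R0 if R is None else R
    print('t',round(s['time_s'],2),'tcp',s['tcp_pos'].round(4),'q',s['joints'].round(1),'w',round(s['gripper_width'],3),'F',s['wrist_force'].round(1))
    w=Ro.from_matrix(R0.T@R).as_rotvec(degrees=True)/8;d=np.array(pos)-s['tcp_pos']
    print('turn',w.round(3),'| shift in present axes',(R0.T@d/.025).round(3),'| shift after turn',(R.T@d/.025).round(3))
E
python3 - <<'E'
from h import *
z=np.load('pics/top0.npz');p,d=z['p'],z['d'];W=cloud('top',d);Z=W[:,:,2]
ok=np.isfinite(Z)
def box(u0,u1,v0,v1):
    m=np.zeros(d.shape,bool);m[v0:v1,u0:u1]=1;return m
def axes(q,t):
    b=cv2.boxPoints(cv2.minAreaRect(q[:,:2].astype(np.float32)));e=[b[1]-b[0],b[2]-b[1]];e.sort(key=lambda v:-np.linalg.norm(v))
    print(t,len(q),'ctr',b.mean(0).round(4),'len',[round(float(np.linalg.norm(v)),4) for v in e],'deg',round(float(np.degrees(np.arctan2(e[0][1],e[0][0])))%180,2))
m=(abs(p.astype(int)-p[247,433].astype(int)).max(2)<22)&box(400,470,215,285)
n,l=cv2.connectedComponents(m.astype(np.uint8));m=l==l[247,433]
axes(W[m&ok],'floor');axes(W[(cv2.dilate(m.astype(np.uint8),np.ones((3,3)))>0)&ok],'floor+1px')
axes(W[ok&(Z>.29)&(Z<.32)&box(290,358,140,175)],'xbar')
# second camera
z2=np.load('pics/scene0.npz');p2,d2=z2['p'],z2['d'];W2=cloud('scene',d2);Z2=W2[:,:,2]
R2=lambda m,t:axes(W2[m&np.isfinite(Z2)],t)
near=lambda x,y,R:np.hypot(W2[...,0]-x,W2[...,1]-y)<R
R2(near(.5555,.341,.025)&(Z2>.047)&(Z2<.06),'rib2');R2(near(.69,0,.11)&(Z2>.28)&(Z2<.33),'xbar2')
m2=near(.459,-.355,.1)&(abs(Z2-.05)<.006);mm=m2&(p2.astype(int).min(2)>110);R2(mm,'bay2')
h=(W2-np.array([.6565,.0127,.0925]))@N;t=near(.6565,.0127,.08)&(h>.045)&(h<.06);q=W2[t];print('knob top2',q.mean(0).round(4),len(q))
h=(W-np.array([.6565,.0127,.0925]))@N;t=box(285,350,150,210)&(h>.045)&(h<.06);print('knob top1',W[t].mean(0).round(4))
need([.5555,.341,.22],down(-158.2))
E
```

```text
floor 1104 ctr [ 0.4621 -0.3577] len [0.1329, 0.0843] deg 170.42
floor+1px 1296 ctr [ 0.4625 -0.3598] len [0.1414, 0.0924] deg 170.19
xbar 476 ctr [ 0.6844 -0.0062] len [0.1785, 0.0181] deg 79.7
rib2 80 ctr [0.559  0.3397] len [0.0365, 0.0139] deg 26.79
xbar2 828 ctr [ 0.7079 -0.0039] len [0.2197, 0.0615] deg 77.87
bay2 578 ctr [ 0.4615 -0.3349] len [0.1511, 0.1319] deg 81.76
knob top2 [0.637  0.0164 0.1365] 85
knob top1 [0.6332 0.0161 0.1355]
t 0.1 tcp [ 0.1725 -0.6002  0.2215] q [-59.2  22.1   0.4  -0.  -68.4 -14.8] w 1.002 F [-0.7  0.2 -0.3]
turn [ 0.014 -0.    -0.723] | shift in present axes [-25.116  31.956   0.122] | shift after turn [-28.207  29.265   0.062]
```

jog_arm(
  plan="0 0 0 0.01 0 -0.72 -1;-.97 1 0 0 0 0 -1;-.97 1 0 0 0 0 -1;-.97 1 0 0 0 0 -1;-.97 1 0 0 0 0 -1;-.97 1 0 0 0 0 -1;-.97 1 0 0 0 0 -1;-.97 1 0 0 0 0 -1;-.97 1 0 0 0 0 -1;-.97 1 0 0 0 0 -1",
)

```text
time_s: 1.1
tcp_pos: [0.2918, -0.3093, 0.2219]
ee_rot: [[-0.929, -0.371, 0.0], [-0.371, 0.929, -0.001], [0.0, -0.001, -1.0]]
wrist_force: [1.3, 0.3, 0.6]
gripper_width: 1.001
gripper_force: 0.0
```

jog_arm(
  plan="-.97 1 0 0 0 0 -1;-.97 1 0 0 0 0 -1;-.97 1 0 0 0 0 -1;-.97 1 0 0 0 0 -1;-.97 1 0 0 0 0 -1;-.97 1 0 0 0 0 -1;-.97 1 0 0 0 0 -1;-.97 1 0 0 0 0 -1;-.97 1 0 0 0 0 -1;-.97 1 0 0 0 0 -1",
)

```text
time_s: 2.1
tcp_pos: [0.4241, 0.0128, 0.2217]
ee_rot: [[-0.928, -0.372, 0.0], [-0.372, 0.928, -0.001], [0.0, -0.001, -1.0]]
wrist_force: [0.8, -0.5, 1.4]
gripper_width: 0.996
gripper_force: 0.0
```

jog_arm(
  plan="-.97 1 0 0 0 0 -1;-.97 1 0 0 0 0 -1;-.97 1 0 0 0 0 -1;-.97 1 0 0 0 0 -1;-.97 1 0 0 0 0 -1;-.97 1 0 0 0 0 -1;-.97 1 0 0 0 0 -1;0 0 0 0 0 0 -1;0 0 0 0 0 0 -1;0 0 0 0 0 0 -1",
)

```text
time_s: 3.1
tcp_pos: [0.5162, 0.2361, 0.2213]
ee_rot: [[-0.929, -0.371, -0.001], [-0.371, 0.929, -0.002], [0.001, -0.002, -1.0]]
wrist_force: [0.3, 0.1, 0.7]
gripper_width: 1.001
gripper_force: 0.0
```

```bash
python3 - <<'E'
from h import *
need([.5565,.3405,.12],down(-157.8))
z=np.load('pics/top0.npz');
E
```

```text
t 3.1 tcp [0.5162 0.2361 0.2213] q [ 4.100e+01  1.660e+01 -7.900e+00  1.000e-01 -6.570e+01 -1.092e+02] w 1.001 F [0.3 0.1 0.7]
turn [-0.012 -0.009 -0.054] | shift in present axes [-3.052  3.288  4.042] | shift after turn [-3.071  3.258  4.052]
```

jog_arm(
  plan="-.77 .82 .5 0 0 -.05 -1;-.77 .82 .5 0 0 0 -1;-.77 .82 .5 0 0 0 -1;-.77 .82 .5 0 0 0 -1;0 0 .6 0 0 0 -1;0 0 .6 0 0 0 -1;0 0 .6 0 0 0 -1;0 0 .4 0 0 0 -1;0 0 0 0 0 0 -1;0 0 0 0 0 0 -1",
)

```text
time_s: 4.1
tcp_pos: [0.5576, 0.3414, 0.1172]
ee_rot: [[-0.926, -0.377, 0.001], [-0.377, 0.926, -0.001], [-0.001, -0.001, -1.0]]
wrist_force: [0.5, 0.1, 0.9]
gripper_width: 1.0
gripper_force: 0.0
```

```bash
python3 - <<'E'
from h import *
need([.5565,.3405,.0265],down(-157.8))
a,_=r.capture('scene');b,_=r.capture('top')
cv2.imwrite('pics/g1.png',np.hstack([cv2.resize(a[200:350,370:520],(400,400)),cv2.resize(b[170:290,160:280],(400,400))])[:,:,::-1])
E
```

```text
t 4.1 tcp [0.5576 0.3414 0.1172] q [ 4.570e+01  2.960e+01 -3.200e+00  1.000e-01 -5.720e+01 -1.136e+02] w 1.0 F [0.5 0.1 0.9]
turn [-0.011  0.005 -0.003] | shift in present axes [ 0.058 -0.009  3.627] | shift after turn [ 0.055 -0.015  3.627]
```

View pics/g1.png

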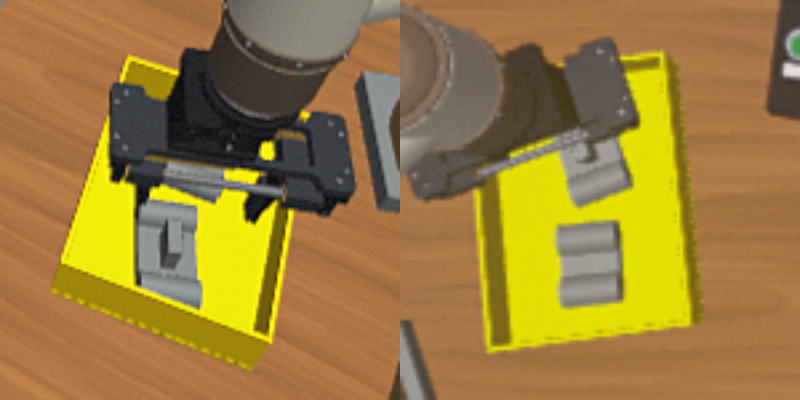

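The fingers straddle the ribbed cassette, at (170,250) in the left view, and are aligned with it. I'll descend now.

jog_arm(
  plan="0 0 .5 0 0 0 -1;0 0 .5 0 0 0 -1;0 0 .5 0 0 0 -1;0 0 .5 0 0 0 -1;0 0 .5 0 0 0 -1;0 0 .5 0 0 0 -1;0 0 .4 0 0 0 -1;0 0 .15 0 0 0 -1;0 0 0 0 0 0 -1;0 0 0 0 0 0 -1",
)

```text
time_s: 5.2
tcp_pos: [0.5578, 0.3419, 0.0282]
ee_rot: [[-0.926, -0.378, 0.001], [-0.378, 0.926, -0.001], [-0.001, -0.001, -1.0]]
wrist_force: [-0.5, 0.7, -0.2]
gripper_width: 1.004
gripper_force: 0.0
```

jog_arm(
  plan="0 0 0 0 0 0 1;0 0 0 0 0 0 1;0 0 0 0 0 0 1;0 0 0 0 0 0 1;0 0 0 0 0 0 1;0 0 0 0 0 0 1;0 0 0 0 0 0 1;0 0 0 0 0 0 1;0 0 0 0 0 0 1;0 0 0 0 0 0 1",
)

```text
time_s: 6.2
tcp_pos: [0.5574, 0.3414, 0.0277]
ee_rot: [[-0.926, -0.378, 0.0], [-0.378, 0.926, -0.002], [0.0, -0.002, -1.0]]
wrist_force: [0.9, -1.7, -0.4]
gripper_width: 0.172
gripper_force: 0.6
```

jog_arm(
  plan="0 0 -.2 0 0 0 1;0 0 -.4 0 0 0 1;0 0 -.6 0 0 0 1;0 0 -.8 0 0 0 1;0 0 -.9 0 0 0 1;0 0 -.9 0 0 0 1;0 0 -.9 0 0 0 1;0 0 -.9 0 0 0 1;0 0 -.9 0 0 0 1;0 0 -.5 0 0 0 1",
)

```text
time_s: 7.2
tcp_pos: [0.558, 0.3424, 0.2065]
ee_rot: [[-0.926, -0.378, 0.004], [-0.378, 0.926, 0.002], [-0.005, 0.0, -1.0]]
wrist_force: [1.2, 0.9, -2.1]
gripper_width: 0.157
gripper_force: 30.0
```

```bash
python3 - <<'E'
from h import *
need([.44,0,.2],down(-189.7));need([.462,-.3577,.2],down(-189.7))
E
```

```text
t 7.2 tcp [0.558  0.3424 0.2065] q [ 4.570e+01  2.540e+01  3.400e+00  1.000e-01 -6.770e+01 -1.135e+02] w 0.157 F [ 1.2  0.9 -2.1]
turn [0.01  0.032 3.988] | shift in present axes [  9.546 -10.896   0.214] | shift after turn [  2.344 -14.294   0.259]
t 7.2 tcp [0.558  0.3424 0.2065] q [ 4.570e+01  2.540e+01  3.400e+00  1.000e-01 -6.770e+01 -1.135e+02] w 0.157 F [ 1.2  0.9 -2.1]
turn [0.01  0.032 3.988] | shift in present axes [ 14.139 -24.475   0.191] | shift after turn [ -0.935 -28.249   0.259]
```

jog_arm(
  plan=".4 -.45 0 0 0 0 1;.8 -.91 0 0 0 0 1;.8 -.91 0 0 0 0 1;.8 -.91 0 0 0 0 1;.8 -.91 0 0 0 0 1;.8 -.91 0 0 0 0 1;.8 -.91 0 0 0 0 1;.8 -.91 0 0 0 0 1;.8 -.91 0 0 0 0 1;.8 -.91 0 0 0 0 1",
)

```text
time_s: 8.2
tcp_pos: [0.4621, 0.069, 0.2035]
ee_rot: [[-0.926, -0.378, 0.001], [-0.378, 0.926, -0.001], [-0.0, -0.001, -1.0]]
wrist_force: [-0.2, 0.1, -1.7]
gripper_width: 0.16
gripper_force: 30.0
```

jog_arm(
  plan=".8 -.91 0 0 0 0 1;.8 -.91 0 0 0 0 1;0 0 0 0 0 .5 1;0 0 0 0 0 .7 1;0 0 0 0 0 .7 1;0 0 0 0 0 .7 1;0 0 0 0 0 .7 1;0 0 0 0 0 .69 1;0 0 0 0 0 0 1;0 0 0 0 0 0 1",
)

```text
time_s: 9.2
tcp_pos: [0.4429, 0.0128, 0.2034]
ee_rot: [[-0.986, 0.167, 0.001], [0.167, 0.986, -0.001], [-0.001, -0.001, -1.0]]
wrist_force: [-0.1, -0.7, -3.4]
gripper_width: 0.156
gripper_force: 30.0
```

```bash
python3 - <<'E'
from h import *
need([.462,-.3577,.2],down(-189.7))
E
```

```text
t 9.2 tcp [0.4429 0.0128 0.2034] q [ 2.290e+01  5.000e+00 -2.540e+01  1.000e-01 -5.950e+01 -1.225e+02] w 0.156 F [-0.1 -0.7 -3.4]
turn [-0.006  0.007  0.011] | shift in present axes [ -3.228 -14.486   0.152] | shift after turn [ -3.25  -14.481   0.136]
```

jog_arm(
  plan="-.1 -.5 0 0 0 0 1;-.22 -1 0 0 0 0 1;-.22 -1 0 0 0 0 1;-.22 -1 0 0 0 0 1;-.22 -1 0 0 0 0 1;-.22 -1 0 0 0 0 1;-.22 -1 0 0 0 0 1;-.22 -1 0 0 0 0 1;-.22 -1 0 0 0 0 1;-.22 -1 0 0 0 0 1",
)

```text
time_s: 10.2
tcp_pos: [0.4537, -0.2317, 0.2034]
ee_rot: [[-0.986, 0.168, 0.0], [0.168, 0.986, -0.001], [-0.0, -0.001, -1.0]]
wrist_force: [0.6, -0.4, -3.2]
gripper_width: 0.159
gripper_force: 30.0
```

jog_arm(
  plan="-.22 -1 0 0 0 0 1;-.22 -1 0 0 0 0 1;-.22 -1 0 0 0 0 1;-.22 -1 0 0 0 0 1;-.22 -.9 0 0 0 0 1;0 0 0 0 0 0 1;0 0 0 0 0 0 1;0 0 0 0 0 0 1;0 0 0 0 0 0 1;0 0 0 0 0 0 1",
)

```text
time_s: 11.2
tcp_pos: [0.4607, -0.3548, 0.2039]
ee_rot: [[-0.986, 0.168, 0.001], [0.168, 0.986, -0.001], [-0.001, -0.001, -1.0]]
wrist_force: [-0.2, -0.8, -2.8]
gripper_width: 0.156
gripper_force: 30.0
```

```bash
python3 - <<'E'
from h import *
need([.462,-.3577,.12],down(-189.7))
# bay outline cross-check, scene cam, first picture: rays on z=.055
z=np.load('pics/scene0.npz');p,d=z['p'],z['d'];W=cloud('scene',d)
c=r.get_calibration('scene');K=np.array(c['mtx']);E=np.array(c['extrinsics'])
q=np.linalg.inv(E)@np.array([.462,-.3577,.05,1]);u=int(K[0,2]+K[0,0]*q[0]/-q[2]);v=int(K[1,2]-K[1,1]*q[1]/-q[2]);print(u,v,p[v,u])
m=(abs(p.astype(int)-p[v,u].astype(int)).max(2)<25);m[:v-40]=0;m[v+40:]=0
n,l=cv2.connectedComponents(m.astype(np.uint8));m=(l==l[v,u])&np.isfinite(W[...,2])
R=cv2.minAreaRect(W[m][:,:2].astype(np.float32));print(m.sum(),W[m].mean(0),R)
# cassette now
for n in('top','scene'):
    a,d=save(n,n+'_hold');W=cloud(n,d);s=r.sense();g=(np.abs(W[...,:2]-s['tcp_pos'][:2]).max(-1)<.08)&(W[...,2]>.17)&(W[...,2]<.225)
    print(n,g.sum(),W[g].mean(0),cv2.minAreaRect(W[g][:,:2].astype(np.float32)))
a=np.load('pics/scene_hold.npz')['p'];b=np.load('pics/top_hold.npz')['p']
cv2.imwrite('pics/g2.png',np.hstack([cv2.resize(a[90:240,170:320],(400,400)),cv2.resize(b[170:290,380:500],(400,400))])[:,:,::-1])
E
```

```text
t 11.2 tcp [ 0.4607 -0.3548  0.2039] q [-21.6  18.6  -7.6   0.1 -63.8 -78.1] w 0.156 F [-0.2 -0.8 -2.8]
turn [-0.009  0.007  0.005] | shift in present axes [-0.069 -0.101  3.354] | shift after turn [-0.072 -0.105  3.354]
244 162 [143 148 146]
556 [ 0.47079581 -0.3470697   0.06264092] ((0.5270412564277649, -0.24713532626628876), (0.40216338634490967, 0.13661931455135345), 58.20969009399414)
top 233 [ 0.42170785 -0.34182612  0.20516687] ((0.43418848514556885, -0.34811756014823914), (0.057777486741542816, 0.06201126053929329), 77.72921752929688)
scene 522 [ 0.47648237 -0.3432742   0.19962341] ((0.4610344469547272, -0.35294386744499207), (0.06149465963244438, 0.11234715580940247), 80.25218963623047)
```

View pics/g2.png

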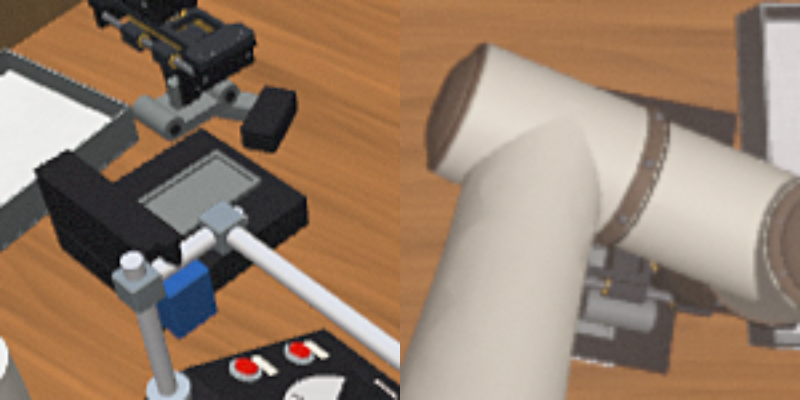

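The cassette hangs level and aligned; the bay is visible at left-crop (200,190). One cross-check of the bay centre from the scene view, then I lower it.

```bash
python3 - <<'E'
from h import *
z=np.load('pics/scene_hold.npz');p,d=z['p'],z['d']
c=r.get_calibration('scene');K=np.array(c['mtx']);E=np.array(c['extrinsics'])
v,u=np.mgrid[:400,:640];D=np.stack([(u-K[0,2])/K[0,0],-(v-K[1,2])/K[1,1],-np.ones_like(u)],-1)@E[:3,:3].T;o=E[:3,3]
m=np.zeros((400,640),np.uint8);m[144:180,218:272]=1
m&=((p.astype(int).min(2)>100)&(np.ptp(p.astype(int),axis=2)<25)).astype(np.uint8)
n,l,st,_=cv2.connectedComponentsWithStats(m);i=1+np.argmax(st[1:,4]);m=l==i;print(st[i])
for h in(.05,.057):
    X=o+((h-o[2])/D[...,2])[...,None]*D;b=cv2.minAreaRect(X[m][:,:2].astype(np.float32));print(h,b)
E
```

```text
[222 146  45  34 776]
0.05 ((0.46262720227241516, -0.32844415307044983), (0.15647117793560028, 0.1286488026380539), 80.32095336914062)
0.057 ((0.4677751958370209, -0.3231263756752014), (0.15520355105400085, 0.1276065558195114), 80.32099151611328)
```

```bash
python3 - <<'E'
from h import *
z=np.load('pics/scene_hold.npz');p,d=z['p'],z['d']
c=r.get_calibration('scene');K=np.array(c['mtx']);E=np.array(c['extrinsics'])
v,u=np.mgrid[:400,:640];D=np.stack([(u-K[0,2])/K[0,0],-(v-K[1,2])/K[1,1],-np.ones_like(u)],-1)@E[:3,:3].T;o=E[:3,3]
X=o+((.057-o[2])/D[...,2])[...,None]*D
a=np.radians(-9.7);ex=np.array([np.cos(a),np.sin(a)]);ey=np.array([-ex[1],ex[0]])
S=np.stack([(X[...,:2]-[.4621,-.3577])@ex,(X[...,:2]-[.4621,-.3577])@ey],-1)*1000
g=p.astype(int).sum(2)//3
from scipy.interpolate import griddata
pts=S[130:200,200:300].reshape(-1,2);val=g[130:200,200:300].ravel()
t=np.arange(-80,81,4.)
print('x-profile at y=-15..0:');
for y in(-20,0):print(list(zip(t.astype(int),griddata(pts,val,np.c_[t,0*t+y]).astype(int))))
print('y-profile');
for x in(-30,0,):print(list(zip(t.astype(int),griddata(pts,val,np.c_[0*t+x,t]).astype(int))))
E
```

```text
x-profile at y=-15..0:
[(np.int64(-80), np.int64(85)), (np.int64(-76), np.int64(39)), (np.int64(-72), np.int64(33)), (np.int64(-68), np.int64(38)), (np.int64(-64), np.int64(98)), (np.int64(-60), np.int64(123)), (np.int64(-56), np.int64(104)), (np.int64(-52), np.int64(120)), (np.int64(-48), np.int64(144)), (np.int64(-44), np.int64(143)), (np.int64(-40), np.int64(143)), (np.int64(-36), np.int64(140)), (np.int64(-32), np.int64(140)), (np.int64(-28), np.int64(140)), (np.int64(-24), np.int64(141)), (np.int64(-20), np.int64(140)), (np.int64(-16), np.int64(141)), (np.int64(-12), np.int64(141)), (np.int64(-8), np.int64(138)), (np.int64(-4), np.int64(138)), (np.int64(0), np.int64(139)), (np.int64(4), np.int64(141)), (np.int64(8), np.int64(141)), (np.int64(12), np.int64(141)), (np.int64(16), np.int64(140)), (np.int64(20), np.int64(139)), (np.int64(24), np.int64(143)), (np.int64(28), np.int64(141)), (np.int64(32), np.int64(142)), (np.int64(36), np.int64(142)), (np.int64(40), np.int64(141)), (np.int64(44), np.int64(141)), (np.int64(48), np.int64(142)), (np.int64(52), np.int64(141)), (np.int64(56
[... 3326 characters left out ...]
64(-8), np.int64(140)), (np.int64(-4), np.int64(140)), (np.int64(0), np.int64(141)), (np.int64(4), np.int64(143)), (np.int64(8), np.int64(140)), (np.int64(12), np.int64(139)), (np.int64(16), np.int64(139)), (np.int64(20), np.int64(141)), (np.int64(24), np.int64(142)), (np.int64(28), np.int64(140)), (np.int64(32), np.int64(139)), (np.int64(36), np.int64(167)), (np.int64(40), np.int64(158)), (np.int64(44), np.int64(158)), (np.int64(48), np.int64(158)), (np.int64(52), np.int64(156)), (np.int64(56), np.int64(158)), (np.int64(60), np.int64(158)), (np.int64(64), np.int64(157)), (np.int64(68), np.int64(158)), (np.int64(72), np.int64(149)), (np.int64(76), np.int64(99)), (np.int64(80), np.int64(84))]
```

jog_arm(
  plan="-.07 -.11 .4 0 0 0 1;0 0 .7 0 0 0 1;0 0 .7 0 0 0 1;0 0 .7 0 0 0 1;0 0 .7 0 0 0 1;0 0 .7 0 0 0 1;0 0 .5 0 0 0 1;0 0 .2 0 0 0 1;0 0 0 0 0 0 1;0 0 0 0 0 0 1",
)

```text
time_s: 12.3
tcp_pos: [0.4625, -0.3589, 0.0892]
ee_rot: [[-0.986, 0.169, 0.002], [0.169, 0.986, -0.002], [-0.002, -0.002, -1.0]]
wrist_force: [0.4, -0.6, -2.4]
gripper_width: 0.16
gripper_force: 30.0
```

```bash
python3 - <<'E'
from h import *
need([.462,-.3577,.0732],down(-189.7))
E
```

```text
t 12.3 tcp [ 0.4625 -0.3589  0.0892] q [-21.9  25.4 -15.3   0.1 -49.1 -77.9] w 0.16 F [ 0.4 -0.6 -2.4]
turn [-0.013  0.014 -0.001] | shift in present axes [0.029 0.046 0.64 ] | shift after turn [0.028 0.045 0.641]
```

jog_arm(
  plan=".02 .03 .1 0 0 0 1;0 0 .1 0 0 0 1;0 0 .1 0 0 0 1;0 0 .1 0 0 0 1;0 0 .08 0 0 0 1;0 0 .08 0 0 0 1;0 0 .06 0 0 0 1;0 0 .03 0 0 0 1;0 0 0 0 0 0 1;0 0 0 0 0 0 1",
)

```text
time_s: 13.3
tcp_pos: [0.4616, -0.3578, 0.0738]
ee_rot: [[-0.986, 0.169, 0.0], [0.169, 0.986, -0.002], [-0.001, -0.002, -1.0]]
wrist_force: [-1.7, 2.3, 5.9]
gripper_width: 0.16
gripper_force: 30.0
```

```bash
python3 - <<'E'
from h import *
need([.462,-.3577,.0727],down(-189.7))
E
```

```text
t 13.3 tcp [ 0.4616 -0.3578  0.0738] q [-21.9  26.4 -16.3   0.1 -47.2 -77.9] w 0.16 F [-1.7  2.3  5.9]
turn [-0.012  0.006 -0.   ] | shift in present axes [-0.017  0.007  0.043] | shift after turn [-0.017  0.007  0.043]
```

Contact at the expected height, so I release and rise.

jog_arm(
  plan="0 0 0 0 0 0 -1;0 0 0 0 0 0 -1;0 0 0 0 0 0 -1;0 0 0 0 0 0 -1;0 0 0 0 0 0 -1;0 0 0 0 0 0 -1;0 0 0 0 0 0 -1;0 0 0 0 0 0 -1;0 0 0 0 0 0 -1;0 0 0 0 0 0 -1",
)

```text
time_s: 14.3
tcp_pos: [0.4616, -0.3578, 0.0724]
ee_rot: [[-0.986, 0.169, 0.001], [0.169, 0.986, -0.001], [-0.001, -0.001, -1.0]]
wrist_force: [-0.8, -0.6, -0.7]
gripper_width: 0.957
gripper_force: 0.0
```

jog_arm(
  plan="0 0 -.3 0 0 0 -1;0 0 -.6 0 0 0 -1;0 0 -.9 0 0 0 -1;0 0 -.9 0 0 0 -1;0 0 -.9 0 0 0 -1;0 0 -.9 0 0 0 -1;0 0 -.9 0 0 0 -1;0 0 -.5 0 0 0 -1;0 0 0 0 0 0 -1;0 0 0 0 0 0 -1",
)

```text
time_s: 15.3
tcp_pos: [0.4611, -0.3572, 0.2192]
ee_rot: [[-0.986, 0.169, -0.0], [0.169, 0.986, -0.0], [0.0, -0.0, -1.0]]
wrist_force: [0.3, -0.1, 0.2]
gripper_width: 0.998
gripper_force: 0.0
```

```bash
cat >> h.py <<'E'
C0=np.array([.6565,.0127,.0925]);RT=np.cross([0,0,1.],-N);RT/=np.linalg.norm(RT);RT=-RT if RT[1]>0 else RT;UP=np.cross(N,RT)
def panel(phi):
    "tool down the panel normal, tool x along panel direction phi (deg, from RT toward UP)"
    a=np.radians(phi);x=np.cos(a)*RT+np.sin(a)*UP;z=-N;return np.stack([x,np.cross(z,x),z],1)
E
python3 - <<'E'
from h import *
print(RT,UP)
a,d=save('scene','placed');W=cloud('scene',d)
g=(np.abs(W[...,:2]-[.462,-.3577]).max(-1)<.075)&(W[...,2]>.063)&(W[...,2]<.11);
print(g.sum(),W[g].mean(0),np.nanmax(W[g][:,2]),cv2.minAreaRect(W[g][:,:2].astype(np.float32)))
rb=g&(W[...,2]>.09);print('rib',W[rb].mean(0))
k=.0165
top=np.array([.635,.0163,.136]);print('axis est from knob tops -> base',top-.0485*N, 'dial',C0)
G=C0+.3*0+N*.021
for phi in(-2.5,177.5):
    print(phi);need(C0+N*.16,panel(phi))
cv2.imwrite('pics/g3.png',cv2.resize(a[100:220,180:340],(640,480))[:,:,::-1])
E
```

```text
[-0.18114709 -0.98345601  0.        ] [ 0.85286245 -0.15709249  0.49794336]
471 [ 0.46934922 -0.35203932  0.07564113] 0.10165670061036547 ((0.46326321363449097, -0.35599929094314575), (0.06339820474386215, 0.10959891229867935), 80.4522705078125)
rib [ 0.46405244 -0.35478991  0.09756895]
axis est from knob tops -> base [0.65875071 0.01192525 0.09394034] dial [0.6565 0.0127 0.0925]
-2.5
t 15.35 tcp [ 0.4609 -0.3571  0.2186] q [-21.8  18.2  -6.    0.  -66.  -77.9] w 1.0 F [ 0.2 -0.1  0.8]
turn [  2.866  -2.959 -10.582] | shift in present axes [-2.022 15.942 -0.513] | shift after turn [-16.03   -1.142   0.471]
177.5
t 15.35 tcp [ 0.4609 -0.3571  0.2186] q [-21.8  18.2  -6.    0.  -66.  -77.9] w 1.0 F [ 0.2 -0.1  0.8]
turn [-3.003 -2.909 11.358] | shift in present axes [-2.022 15.942 -0.513] | shift after turn [16.03   1.142  0.471]
```

View pics/g3.png

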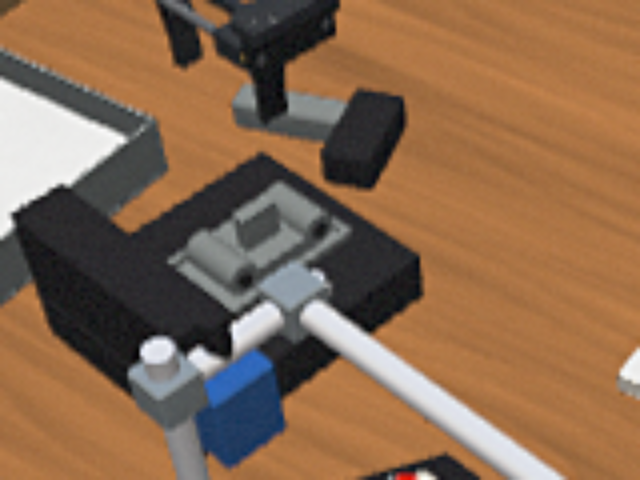

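The ribbon cassette sits flat in the bay: centre (0.463,-0.356), rib top 0.10. It shows at crop (265,245). Next is the knob.

```bash
python3 - <<'E'
from h import *
need([.5,0.02,.26],panel(-2.5))
E
```

```text
t 15.35 tcp [ 0.4609 -0.3571  0.2186] q [-21.8  18.2  -6.    0.  -66.  -77.9] w 1.0 F [ 0.2 -0.1  0.8]
turn [  2.866  -2.959 -10.582] | shift in present axes [ 1.012 15.131 -1.658] | shift after turn [-15.095   0.868  -2.031]
```

jog_arm(
  plan="0 .5 -.5 0 0 0 -1;.06 1 -.5 0 0 0 -1;.06 1 -.4 0 0 0 -1;.06 1 -.2 0 0 0 -1;.07 1 0 0 0 0 -1;.07 1 0 0 0 0 -1;.07 1 0 0 0 0 -1;.07 1 0 0 0 0 -1;.07 1 0 0 0 0 -1;.07 1 0 0 0 0 -1",
)

```text
time_s: 16.35
tcp_pos: [0.4865, -0.1192, 0.2597]
ee_rot: [[-0.986, 0.168, -0.0], [0.168, 0.986, -0.001], [-0.0, -0.001, -1.0]]
wrist_force: [0.5, -0.3, 0.3]
gripper_width: 1.003
gripper_force: 0.0
```

jog_arm(
  plan=".07 1 0 0 0 0 -1;.07 1 0 0 0 0 -1;.07 1 0 0 0 0 -1;.07 1 0 0 0 0 -1;.07 1 0 0 0 0 -1;.07 .6 0 0 0 0 -1;0 0 0 .24 -.25 -.88 -1;0 0 0 .24 -.25 -.88 -1;0 0 0 .24 -.25 -.88 -1;0 0 0 .24 -.25 -.88 -1",
)

```text
time_s: 17.35
tcp_pos: [0.5, 0.0192, 0.2594]
ee_rot: [[-0.939, -0.311, 0.149], [-0.329, 0.936, -0.123], [-0.101, -0.165, -0.981]]
wrist_force: [-0.8, -0.3, -0.1]
gripper_width: 1.003
gripper_force: 0.0
```

jog_arm(
  plan="0 0 0 .24 -.25 -.88 -1;0 0 0 .24 -.25 -.88 -1;0 0 0 .24 -.25 -.88 -1;0 0 0 .24 -.25 -.88 -1;0 0 0 .24 -.25 -.88 -1;0 0 0 .24 -.25 -.88 -1;0 0 0 .24 -.25 -.88 -1;0 0 0 .24 -.25 -.88 -1;0 0 0 0 0 0 -1;0 0 0 0 0 0 -1",
)

```text
time_s: 18.35
tcp_pos: [0.5001, 0.0187, 0.2597]
ee_rot: [[-0.222, -0.84, 0.496], [-0.975, 0.204, -0.091], [-0.025, -0.504, -0.864]]
wrist_force: [0.2, -0.2, 1.0]
gripper_width: 1.001
gripper_force: 0.0
```

```bash
python3 - <<'E'
from h import *
need(C0+.13*N,panel(-2.5))
# refine knob/tab angles from now-unobstructed views
for n in('top','scene'):
    p,d=save(n,n+'_k');W=cloud(n,d);H=(W-C0)@N;A=np.stack([(W-C0)@RT,(W-C0)@UP],-1);rr=np.hypot(A[...,0],A[...,1]);g=p.astype(int).sum(2)/3
    b=(H>.038)&(H<.06)&(rr<.04)&(g<110);q=A[b]
    if len(q)>20: print(n,'bar',len(q),cv2.minAreaRect(q.astype(np.float32)),'top H',np.percentile(H[b],70))
    t=(rr>.056)&(rr<.073)&(abs(H-.008)<.012)&(g<120);q=A[t];an=np.degrees(np.arctan2(q[:,1],q[:,0]));print('dark rim',np.histogram(an,np.arange(-180,181,10))[0])
    tt=(an>35)&(an<75);print('tab ang',an[tt].mean(),q[tt].mean(0) if tt.any() else 0)
cv2.imwrite('pics/g4.png',np.hstack([cv2.resize(np.load('pics/scene_k.npz')['p'][150:320,210:380],(400,400)),cv2.resize(np.load('pics/top_k.npz')['p'][100:240,250:390],(400,400))])[:,:,::-1])
E
```

```text
t 18.35 tcp [0.5001 0.0187 0.2597] q [ 28.6  -5.8 -46.2  38.2 -30.9 -71.8] w 1.001 F [ 0.2 -0.2  1. ]
turn [-0.051  0.003 -0.036] | shift in present axes [-0.995 -1.971  3.701] | shift after turn [-0.987 -2.003  3.686]
top bar 89 ((0.0010691788047552109, 6.712786853313446e-05), (0.016862954944372177, 0.05608315393328667), 87.13441467285156) top H 0.049805366837189856
dark rim [ 0  0  0  0  0  0  0  0  0  0  0  0  0  0  0  0  0  0  0  0  0  0  0 12
  4  0  0  0  0  0  0  0  0  0  0  0]
tab ang 57.90941704932554 [0.03482057 0.05561965]
scene bar 122 ((0.0007183756679296494, 0.002713926136493683), (0.019486622884869576, 0.05893914774060249), 86.90115356445312) top H 0.04782771730280994
dark rim [ 0  0  1  0  0  0  0  0  0  0  0  0  0  0  0  0  0  0  0  0  0  0  0  9
 18  0  3  0  0  0  0  0  0  0  0  3]
tab ang 60.86333730128289 [0.03201741 0.05733894]
```

View pics/g4.png

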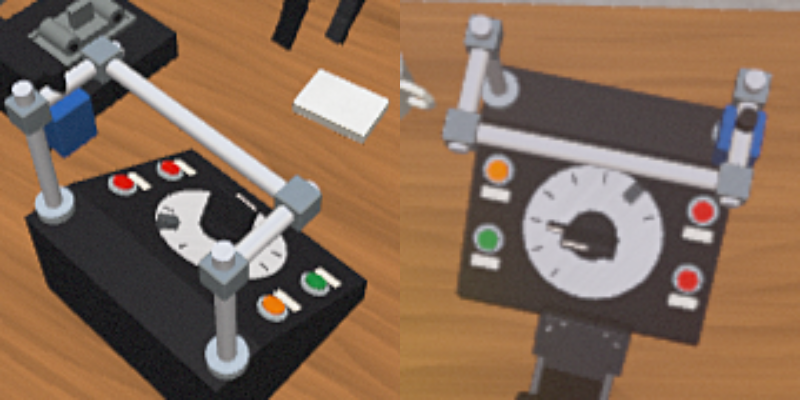

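The tab (636,190 in the right crop, about 58-60°) and the nose (about 177°) are 120° apart. J6 would run out turning clockwise from here, so I flip the grasp by half a turn first.

jog_arm(
  plan="0 0 0 -.05 0 -.98 -1;0 0 0 0 0 -.98 -1;0 0 0 0 0 -.98 -1;0 0 0 0 0 -.98 -1;0 0 0 0 0 -.98 -1;0 0 0 0 0 -.98 -1;0 0 0 0 0 -.98 -1;0 0 0 0 0 -.98 -1;0 0 0 0 0 -.98 -1;0 0 0 0 0 -.98 -1",
)

```text
time_s: 19.45
tcp_pos: [0.5008, 0.0194, 0.2597]
ee_rot: [[0.784, -0.381, 0.49], [-0.39, -0.916, -0.09], [0.483, -0.121, -0.867]]
wrist_force: [-0.2, -0.5, 0.2]
gripper_width: 1.001
gripper_force: 0.0
```

jog_arm(
  plan="0 0 0 0 0 -.98 -1;0 0 0 0 0 -.98 -1;0 0 0 0 0 -.98 -1;0 0 0 0 0 -.98 -1;0 0 0 0 0 -.98 -1;0 0 0 0 0 -.98 -1;0 0 0 0 0 -.98 -1;0 0 0 0 0 -.98 -1;0 0 0 0 0 -.98 -1;0 0 0 0 0 -.98 -1",
)

```text
time_s: 20.45
tcp_pos: [0.5008, 0.0194, 0.2597]
ee_rot: [[0.531, 0.691, 0.49], [0.819, -0.566, -0.09], [0.216, 0.449, -0.867]]
wrist_force: [0.2, 0.6, 0.1]
gripper_width: 1.001
gripper_force: 0.0
```

jog_arm(
  plan="0 0 0 0 0 -.98 -1;0 0 0 0 0 -.98 -1;0 0 0 0 0 -.96 -1;0 0 0 0 0 0 -1;0 0 0 0 0 0 -1;0 0 0 0 0 0 -1;0 0 0 0 0 0 -1;0 0 0 0 0 0 -1;0 0 0 0 0 0 -1;0 0 0 0 0 0 -1",
)

```text
time_s: 21.45
tcp_pos: [0.5001, 0.0189, 0.2594]
ee_rot: [[0.217, 0.844, 0.49], [0.976, -0.199, -0.09], [0.022, 0.498, -0.867]]
wrist_force: [-1.0, -0.0, 0.5]
gripper_width: 1.0
gripper_force: 0.0
```

```bash
sed -i 's/^C0=.*;RT=np/C0=np.array([.6577,.0120,.0930]);RT=np/' h.py; python3 - <<'E'
from h import *
need(C0+.13*N,panel(177.2))
need(C0+.0195*N,panel(177.2))
E
```

```text
t 21.45 tcp [0.5001 0.0189 0.2594] q [ 28.7  -5.7 -45.7  37.1 -31.3 109.4] w 1.0 F [-1.  -0.   0.5]
turn [ 0.003 -0.005  0.041] | shift in present axes [0.959 2.063 3.685] | shift after turn [0.973 2.059 3.684]
t 21.45 tcp [0.5001 0.0189 0.2594] q [ 28.7  -5.7 -45.7  37.1 -31.3 109.4] w 1.0 F [-1.  -0.   0.5]
turn [ 0.003 -0.005  0.041] | shift in present axes [0.956 2.061 8.105] | shift after turn [0.973 2.059 8.104]
```

jog_arm(
  plan=".2 .4 .5 0 0 .04 -1;.2 .4 .6 0 0 0 -1;.2 .4 .6 0 0 0 -1;.2 .4 .6 0 0 0 -1;.17 .46 .6 0 0 0 -1;0 0 .6 0 0 0 -1;0 0 .18 0 0 0 -1;0 0 0 0 0 0 -1;0 0 0 0 0 0 -1;0 0 0 0 0 0 -1",
)

```text
time_s: 22.45
tcp_pos: [0.594, 0.024, 0.2068]
ee_rot: [[0.222, 0.842, 0.491], [0.975, -0.205, -0.089], [0.026, 0.499, -0.866]]
wrist_force: [0.1, -0.2, -0.6]
gripper_width: 0.993
gripper_force: 0.0
```

```bash
python3 - <<'E'
from h import *
need(C0+.0195*N,panel(177.2))
E
```

```text
t 22.45 tcp [0.594  0.024  0.2068] q [ 20.2   7.4 -43.1  49.1 -19.5 102.7] w 0.993 F [ 0.1 -0.2 -0.6]
turn [ 0.012 -0.011  0.001] | shift in present axes [-0.019 -0.026  4.458] | shift after turn [-0.012 -0.018  4.458]
```

jog_arm(
  plan="0 0 .3 0 0 0 -1;0 0 .4 0 0 0 -1;0 0 .4 0 0 0 -1;0 0 .4 0 0 0 -1;0 0 .4 0 0 0 -1;0 0 .3 0 0 0 -1;0 0 .3 0 0 0 -1;0 0 0 0 0 0 -1;0 0 0 0 0 0 -1;0 0 0 0 0 0 -1",
)

```text
time_s: 23.45
tcp_pos: [0.6253, 0.0196, 0.155]
ee_rot: [[0.223, 0.844, 0.487], [0.975, -0.205, -0.091], [0.023, 0.495, -0.868]]
wrist_force: [0.6, -0.5, -0.2]
gripper_width: 0.999
gripper_force: 0.0
```

```bash
python3 - <<'E'
from h import *
need(C0+.0195*N,panel(177.2))
E
```

```text
t 23.45 tcp [0.6253 0.0196 0.155 ] q [  8.1  13.5 -47.   83.   -9.2  78.1] w 0.999 F [ 0.6 -0.5 -0.2]
turn [-0.017  0.012  0.005] | shift in present axes [-0.066 -0.071  2.032] | shift after turn [-0.069 -0.076  2.032]
```

J5 is near its limit (-9.14): the forearm is almost collinear with the tool. I'll fit the arm's kinematics from the logged poses and look for a better posture.

```bash
cat > kin.py <<'E'
import numpy as np
from scipy.optimize import least_squares
from scipy.spatial.transform import Rotation as Ro
Rr=lambda ax,a:Ro.from_euler(ax,a,degrees=True).as_matrix()
S4,S6=1,1
def fk(q,P,s4=None,s6=None):
    h,L2,L3,e,off,L,c=P; s4=S4 if s4 is None else s4; s6=S6 if s6 is None else s6
    R=Rr('z',q[0]);p=np.array([0,0,h]);R=R@Rr('y',q[1]);p=p+R@[0,0,L2];R=R@Rr('y',-q[2]);p=p+R@[L3,0,e]
    R=R@Rr('x',s4*q[3]);p=p+R@[0,off,0];R=R@Rr('y',-q[4]);p=p+R@[L,0,0];R=R@Rr('x',s6*q[5]+c)
    return p,R@np.array([[0,0,1],[0,1,0],[-1,0,0.]])   # tool z = link x
D=[([-59.153,22.088,.386,-.025,-68.409,-14.818],[.17245,-.60017,.22154]),([41,16.6,-7.9,.1,-65.7,-109.2],[.5162,.2361,.2213]),([45.7,29.6,-3.2,.1,-57.2,-113.6],[.5576,.3414,.1172]),
([45.7,25.4,3.4,.1,-67.7,-113.5],[.558,.3424,.2065]),([22.9,5,-25.4,.1,-59.5,-122.5],[.4429,.0128,.2034]),([-21.6,18.6,-7.6,.1,-63.8,-78.1],[.4607,-.3548,.2039]),([-21.9,26.4,-16.3,.1,-47.2,-77.9],[.4616,-.3578,.0738]),
([28.7,-5.7,-45.7,37.1,-31.3,109.4],[.5001,.0189,.2594]),([20.2,7.4,-43.1,49.1,-19.5,102.7],[.594,.024,.2068]),([8.1,13.5,-47,83,-9.2,78.1],[.6253,.0196,.155])]
RL=np.array([[.223,.844,.487],[.975,-.205,-.091],[.023,.495,-.868]]);RA=np.array([[.217,.844,.49],[.976,-.199,-.09],[.022,.498,-.867]])
def fit():
    best=None
    for s4 in(1,-1):
        for s6 in(1,-1):
            f=lambda P:np.r_[np.concatenate([fk(q,P,s4,s6)[0]-p for q,p in D]),.1*(fk(D[9][0],P,s4,s6)[1]-RL).ravel(),.1*(fk(D[7][0],P,s4,s6)[1]-RA).ravel()]
            for c in(0,90,180,-90):
              for off in(-.16,.16):
                o=least_squares(f,[.25,.5,.5,0,off,.35,c],x_scale=[.1]*6+[30])
                if best is None or o.cost<best[0]:best=(o.cost,s4,s6,o.x,np.abs(o.fun[:30]).max())
    return best
if __name__=='__main__':
    b=fit();print(b);np.savez('kin.npz',s4=b[1],s6=b[2],P=b[3])
E
python3 kin.py
```

```text
(np.float64(1.557557081529088e-06), -1, -1, array([ 1.60815334e-01,  5.65679596e-01,  4.21643207e-01, -4.76647710e-04,
       -1.59850632e-01,  3.07146282e-01, -9.00335532e+01]), np.float64(0.0005836762617284531))
```

```bash
cat >> kin.py <<'E'
LO=np.array([-179.83,-69.29,-61.27,-181.25,-171.15,-177.46]);HI=np.array([179.83,118.12,80.66,117.63,-9.14,177.46])
def load():
    k=np.load('kin.npz');return k['P'],int(k['s4']),int(k['s6'])
def ik(p,R,seed,K,tol=1e-3):
    f=lambda q:np.r_[fk(q,*K)[0]-p,.3*(fk(q,*K)[1]-R).ravel()]
    o=least_squares(f,np.clip(seed,LO+.01,HI-.01),bounds=(LO,HI),x_scale=30);return o.x,np.abs(o.fun).max()
E
python3 - <<'E'
from h import *
from kin import *
K=load();rng=np.random.default_rng(0)
for hh in(.0195,.06,.13,.2):
  S=[]
  for i in range(70):
    q,e=ik(C0+hh*N,panel(177.2),rng.uniform(LO,HI),K)
    if e<1e-3 and not any(np.abs(q-s).max()<1 for s in S):S.append(q)
  print(hh);[print('  ',s.round(1),'q6 alt',) for s in S]
E
```

```text
0.0195
0.06
0.13
   [ 20.1   7.5 -43.2  49.2 -19.5 102.5] q6 alt
0.2
   [ 26.5   0.7 -38.2  35.2 -31.3 113.1] q6 alt
```

```bash
cat > tilt.py <<'E'
from h import *
from kin import *
def tilted(phi,de,be):
    "panel(phi) with gripper body leaning de deg toward panel direction be"
    b=np.radians(be);lean=np.cos(b)*RT+np.sin(b)*UP;ax=np.cross(N,lean)
    return Ro.from_rotvec(ax*np.radians(de)).as_matrix()@panel(phi)
E
python3 - <<'E'
from tilt import *
K=load();seeds=[[20,7.5,-43,49,-19.5,60],[8,13.5,-47,83,-12,60],[-10,20,-45,100,-15,0],[10,20,-40,-60,-20,0],[0,20,-45,-150,-20,0],[30,20,-35,10,-20,0]]
for hh in(.0195,.026):
 for de in(6,10,14,18,24):
  for be in range(0,360,45):
    out=[]
    for s in seeds:
        q,e=ik(C0+hh*N,tilted(100,de,be),s,K)
        if e<1e-3 and q[4]<-10 and not any(np.abs(q[:5]-o[:5]).max()<1 for o in out):out.append(q)
    if out:print(hh,de,be,[o.round(0).tolist() for o in out])
E
```

```text
0.0195 6 90 [[16.0, 20.0, -39.0, 48.0, -14.0, 29.0]]
0.0195 6 135 [[13.0, 20.0, -42.0, 70.0, -15.0, 9.0]]
0.0195 6 180 [[4.0, 20.0, -46.0, 103.0, -13.0, -16.0]]
0.0195 10 45 [[17.0, 21.0, -29.0, 13.0, -17.0, 62.0]]
0.0195 10 90 [[19.0, 22.0, -29.0, 25.0, -23.0, 49.0]]
0.0195 10 135 [[18.0, 22.0, -37.0, 50.0, -22.0, 24.0]]
0.0195 10 180 [[10.0, 21.0, -45.0, 92.0, -19.0, -11.0]]
0.0195 14 45 [[15.0, 22.0, -22.0, -1.0, -25.0, 78.0]]
0.0195 14 90 [[19.0, 23.0, -23.0, 15.0, -31.0, 59.0]]
0.0195 14 135 [[21.0, 23.0, -32.0, 41.0, -29.0, 31.0]]
0.0195 14 180 [[14.0, 22.0, -44.0, 85.0, -25.0, -7.0]]
0.0195 18 0 [[11.0, 20.0, -21.0, -24.0, -16.0, 105.0]]
0.0195 18 45 [[13.0, 23.0, -16.0, -10.0, -31.0, 88.0]]
0.0195 18 90 [[18.0, 25.0, -18.0, 9.0, -38.0, 65.0]]
0.0195 18 135 [[22.0, 25.0, -28.0, 35.0, -36.0, 35.0]]
0.0195 18 180 [[17.0, 23.0, -42.0, 79.0, -30.0, -6.0]]
0.0195 18 270 [[-14.0, 21.0, -38.0, -170.0, -16.0, -87.0]]
0.0195 24 0 [[4.0, 21.0, -15.0, -41.0, -25.0, 125.0]]
0.0195 24 45 [[9.0, 24.0, -10.0, -18.0, -40.0, 97.0]]
0.0195 24 90 [[17.0, 27.0, -11.0, 4.0, -47.0, 70.0]]
0.0195 24
[... 696 characters left out ...]
26 14 180 [[15.0, 21.0, -44.0, 83.0, -25.0, -6.0]]
0.026 18 0 [[11.0, 20.0, -22.0, -23.0, -16.0, 104.0]]
0.026 18 45 [[13.0, 22.0, -16.0, -10.0, -32.0, 87.0]]
0.026 18 90 [[18.0, 24.0, -18.0, 9.0, -38.0, 65.0]]
0.026 18 135 [[23.0, 24.0, -28.0, 35.0, -36.0, 36.0]]
0.026 18 180 [[18.0, 22.0, -43.0, 78.0, -31.0, -4.0]]
0.026 18 270 [[-14.0, 20.0, -38.0, -169.0, -15.0, -88.0]]
0.026 24 0 [[5.0, 20.0, -16.0, -41.0, -25.0, 124.0]]
0.026 24 45 [[9.0, 24.0, -10.0, -18.0, -40.0, 97.0]]
0.026 24 90 [[17.0, 26.0, -11.0, 4.0, -48.0, 70.0]]
0.026 24 135 [[24.0, 27.0, -22.0, 30.0, -45.0, 39.0]]
0.026 24 180 [[22.0, 25.0, -40.0, 72.0, -38.0, -3.0]]
0.026 24 270 [[-15.0, 22.0, -43.0, -173.0, -29.0, -84.0]]
```

```bash
python3 - <<'E'
from tilt import *
K=load();xb=np.array([.6844,-.0062,.300]);xd=np.array([np.cos(np.radians(79.7)),np.sin(np.radians(79.7)),0])
def clear(p,R):
    t=np.linspace(-.13,.13,53)[:,None]*xd+xb;l=(t-p)@R   # bar points in tool frame
    dx=np.maximum(abs(l[:,0])-.0375,0);dy=np.maximum(abs(l[:,1])-.095,0);dz=np.maximum(l[:,2]+.07,0)
    return (np.sqrt(dx**2+dy**2+dz**2)-.009).min()
for de in(7,8,9,10,12):
    print('de',de);seed=[10,21,-45,92,-19,66]
    for phi in(177.2,157,137,117,97,77,57.2):
        R=tilted(phi,de,phi);p=C0+.022*N;q,e=ik(p,R,seed,K);seed=q
        print('  ',phi,q.round(1),'e',round(e,4),'clr',round(clear(p,R),4))
s=r.sense();seed=s['joints']
print('approach de=10')
for H in(.12,.1,.08,.06,.04,.022):
    R=tilted(177.2,10,177.2);q,e=ik(C0+H*N,R,[15,18,-43,80,-20,70],K);print(H,q.round(1),round(e,4),round(clear(C0+H*N,R),4))
need(C0+.1*N,tilted(177.2,10,177.2))
E
```

```text
de 7
   177.2 [  6.9  19.7 -45.5  96.1 -15.3  65.3] e 0.0 clr 0.022
   157 [ 11.4  20.  -43.7  79.1 -16.1  58. ] e 0.0 clr 0.0107
   137 [ 14.7  20.3 -41.1  63.6 -16.9  50.6] e 0.0 clr 0.0125
   117 [ 16.7  20.6 -38.3  50.8 -17.4  41.9] e 0.0 clr 0.0272
   97 [ 17.4  20.6 -36.2  41.3 -17.2  30.9] e 0.0 clr 0.0529
   77 [ 17.3  20.5 -35.2  35.3 -15.8  17.1] e 0.0 clr 0.0439
   57.2 [ 16.5  20.1 -35.9  34.1 -12.9  -0.7] e 0.0 clr 0.0215
de 8
   177.2 [  8.3  19.9 -45.3  93.2 -16.8  66.8] e 0.0 clr 0.0219
   157 [ 13.   20.3 -43.   75.  -17.8  60.6] e 0.0 clr 0.0095
   137 [ 16.3  20.7 -39.7  58.7 -18.8  54.2] e 0.0 clr 0.0107
   117 [ 17.9  21.  -36.5  45.5 -19.6  46.2] e 0.0 clr 0.0248
   97 [ 18.3  21.  -33.9  35.6 -19.5  35.9] e 0.0 clr 0.0502
   77 [ 18.   20.8 -32.6  28.8 -18.3  23. ] e 0.0 clr 0.0413
   57.2 [ 17.4  20.4 -32.9  25.6 -15.5   7. ] e 0.0 clr 0.0192
de 9
   177.2 [  9.7  20.1 -45.   90.6 -18.3  68.2] e 0.0 clr 0.0217
   157 [ 14.4  20.6 -42.2  71.5 -19.4  62.9] e 0.0 clr 0.0086
   137 [ 17.5  21.1 -38.4  54.7 -20.7  57.2] e 0.0 clr 0.0089
   117 [ 18.8  21.3 -34.7  4
[... 954 characters left out ...]
2] e 0.0 clr 0.0391
   77 [ 18.2  22.  -24.8  14.  -26.5  37.4] e 0.0 clr 0.0304
   57.2 [ 16.9  21.4 -24.4   7.7 -23.8  25. ] e 0.0 clr 0.0101
approach de=10
0.12 [ 23.2  10.7 -42.1  56.3 -29.7  92.6] 0.0 0.027
0.1 [ 21.1  12.6 -43.1  61.4 -27.2  88.8] 0.0 0.0223
0.08 [ 18.8  14.6 -43.9  67.3 -24.8  84.5] 0.0 0.0221
0.06 [ 16.2  16.5 -44.4  74.  -22.7  79.5] 0.0 0.0219
0.04 [ 13.4  18.5 -44.7  81.4 -21.   74.2] 0.0 0.0218
0.022 [ 10.9  20.4 -44.7  88.2 -19.7  69.3] 0.0 0.0216
t 23.45 tcp [0.6253 0.0196 0.155 ] q [  8.1  13.5 -47.   83.   -9.2  78.1] w 0.999 F [ 0.6 -0.5 -0.2]
turn [-0.017 -1.238  0.006] | shift in present axes [-0.071 -0.079 -1.188] | shift after turn [-0.274 -0.076 -1.158]
```

A firm grasp leaning 7.5° along the bar toward the nose stays in range for the whole 120°. I'll back off, lean, then descend.

jog_arm(
  plan="0 0 -.4 0 0 0 -1;0 0 -.4 0 0 0 -1;0 0 -.4 0 -.2 0 -1;0 0 0 0 -.3 0 -1;0 0 0 0 -.3 0 -1;0 0 0 0 -.13 0 -1;0 0 0 0 0 0 -1;0 0 0 0 0 0 -1;0 0 0 0 0 0 -1;0 0 0 0 0 0 -1",
)

```text
time_s: 24.45
tcp_pos: [0.6103, 0.0213, 0.1803]
ee_rot: [[0.285, 0.845, 0.453], [0.954, -0.206, -0.218], [-0.091, 0.494, -0.865]]
wrist_force: [-0.7, -0.0, -0.6]
gripper_width: 1.002
gripper_force: 0.0
```

```bash
python3 - <<'E'
from tilt import *
R=tilted(177.2,7.5,177.2)
need(C0+.06*N,R);need(C0+.022*N,R)
E
```

```text
t 24.45 tcp [0.6103 0.0213 0.1803] q [ 20.   12.1 -43.2  60.5 -24.4  90.7] w 1.002 F [-0.7 -0.  -0.6]
turn [-0.025  0.012  0.001] | shift in present axes [ 0.183 -0.057  1.58 ] | shift after turn [ 0.18  -0.063  1.58 ]
t 24.45 tcp [0.6103 0.0213 0.1803] q [ 20.   12.1 -43.2  60.5 -24.4  90.7] w 1.002 F [-0.7 -0.  -0.6]
turn [-0.025  0.012  0.001] | shift in present axes [ 0.384 -0.052  3.086] | shift after turn [ 0.379 -0.063  3.087]
```

jog_arm(
  plan=".05 -.06 .3 -.02 0 0 -1;.05 0 .4 0 0 0 -1;.05 0 .4 0 0 0 -1;.05 0 .4 0 0 0 -1;.05 0 .4 0 0 0 -1;.05 0 .4 0 0 0 -1;.05 0 .3 0 0 0 -1;0.03 0 .2 0 0 0 -1;0 0 .1 0 0 0 -1;0 0 0 0 0 0 -1",
)

```text
time_s: 25.45
tcp_pos: [0.6449, 0.0148, 0.1158]
ee_rot: [[0.285, 0.844, 0.455], [0.954, -0.205, -0.218], [-0.091, 0.496, -0.863]]
wrist_force: [-0.4, -0.3, -0.5]
gripper_width: 0.999
gripper_force: 0.0
```

```bash
python3 - <<'E'
from tilt import *
R=tilted(177.2,7.5,177.2)
need(C0+.022*N,R)
a,_=r.capture('scene');b,_=r.capture('top')
cv2.imwrite('pics/g5.png',np.hstack([cv2.resize(a[150:320,210:380],(400,400)),cv2.resize(b[100:240,250:390],(400,400))])[:,:,::-1])
E
```

```text
t 25.45 tcp [0.6449 0.0148 0.1158] q [  8.7  19.4 -45.3  91.6 -16.5  68.2] w 0.999 F [-0.4 -0.3 -0.5]
turn [-0.008  0.015  0.003] | shift in present axes [0.006 0.001 0.173] | shift after turn [0.006 0.001 0.173]
```

View pics/g5.png

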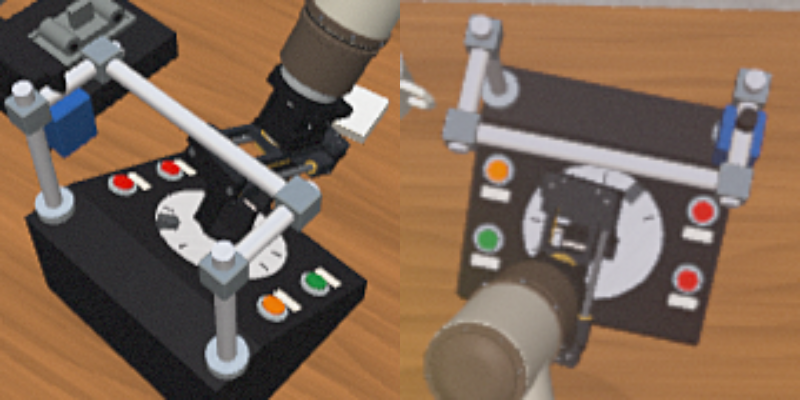

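The gripper straddles the knob under the crossbar with visible clearance: fingers at about (575,200) in the right crop. I'll go the last 4 mm and close.

jog_arm(
  plan="0 0 .08 0 0 0 -1;0 0 .08 0 0 0 -1;0 0 0 0 0 0 1;0 0 0 0 0 0 1;0 0 0 0 0 0 1;0 0 0 0 0 0 1;0 0 0 0 0 0 1;0 0 0 0 0 0 1;0 0 0 0 0 0 1;0 0 0 0 0 0 1",
)

```text
time_s: 26.55
tcp_pos: [0.6468, 0.0145, 0.1127]
ee_rot: [[0.285, 0.843, 0.456], [0.954, -0.204, -0.218], [-0.091, 0.497, -0.863]]
wrist_force: [0.0, -0.1, -0.8]
gripper_width: 0.355
gripper_force: 0.0
```

jog_arm(
  plan="0 0 0 0 0 0 1;0 0 0 0 0 0 1;0 0 0 0 0 0 1;0 0 0 0 0 0 1;0 0 0 0 0 0 1;0 0 0 0 0 0 1;0 0 0 0 0 0 1;0 0 0 0 0 0 1;0 0 0 0 0 0 1;0 0 0 0 0 0 1",
)

```text
time_s: 27.55
tcp_pos: [0.647, 0.0145, 0.1129]
ee_rot: [[0.285, 0.843, 0.456], [0.954, -0.204, -0.218], [-0.091, 0.497, -0.863]]
wrist_force: [2.3, -1.4, -0.7]
gripper_width: 0.181
gripper_force: 30.0
```

```bash
python3 - <<'E'
from tilt import *
need(C0+.022*N,tilted(177.2,7.5,177.2));s=r.sense();print(s['gripper_force'],s['moment'].round(2))
print('-N in tool',s['ee_rot'].T@-N)
E
```

```text
t 27.55 tcp [0.647  0.0145 0.1129] q [  8.   19.8 -45.3  93.5 -16.3  66.9] w 0.181 F [ 2.3 -1.4 -0.7]
turn [-0.     0.011  0.005] | shift in present axes [-0.016 -0.015  0.031] | shift after turn [-0.016 -0.015  0.031]
29.999536620453 [0.18 0.37 0.08]
-N in tool [1.32101218e-01 1.55877210e-04 9.91236220e-01]
```

jog_arm(
  plan="0 0 0 .1 0 .743 1;0 0 0 .1 0 .743 1;0 0 0 .1 0 .743 1;0 0 0 .1 0 .743 1;0 0 0 .1 0 .743 1;0 0 0 0 0 0 1;0 0 0 0 0 0 1;0 0 0 0 0 0 1;0 0 0 0 0 0 1;0 0 0 0 0 0 1",
)

```text
time_s: 28.55
tcp_pos: [0.6477, 0.014, 0.1134]
ee_rot: [[0.674, 0.619, 0.404], [0.723, -0.665, -0.188], [0.153, 0.419, -0.895]]
wrist_force: [6.0, -3.5, -2.0]
gripper_width: 0.18
gripper_force: 30.0
```

```bash
python3 - <<'E'
from tilt import *
need(C0+.022*N,tilted(147.2,7.5,147.2));s=r.sense();print(s['gripper_force'],s['moment'].round(2))
E
```

```text
t 28.55 tcp [0.6477 0.014  0.1134] q [ 14.4  20.3 -41.6  67.5 -17.8  57.3] w 0.18 F [ 6.  -3.5 -2. ]
turn [ 0.002  0.012 -0.   ] | shift in present axes [-0.031 -0.041  0.033] | shift after turn [-0.031 -0.041  0.033]
29.999017836526036 [-0.46 -0.52 -0.04]
```

jog_arm(
  plan="0 0 0 .1 0 .743 1;0 0 0 .1 0 .743 1;0 0 0 .1 0 .743 1;0 0 0 .1 0 .743 1;0 0 0 .1 0 .743 1;0 0 0 .1 0 .743 1;0 0 0 .1 0 .743 1;0 0 0 .1 0 .743 1;0 0 0 .1 0 .743 1;0 0 0 .1 0 .743 1",
)

```text
time_s: 29.55
tcp_pos: [0.6481, 0.0123, 0.1138]
ee_rot: [[0.899, -0.227, 0.374], [-0.22, -0.973, -0.063], [0.378, -0.026, -0.925]]
wrist_force: [9.3, -12.2, -1.1]
gripper_width: 0.181
gripper_force: 30.0
```

jog_arm(
  plan="0 0 0 .1 0 .743 1;0 0 0 .1 0 .743 1;0 0 0 .1 0 .743 1;0 0 0 .1 0 .743 1;0 0 0 .1 0 .743 1;0 0 0 0 0 0 1;0 0 0 0 0 0 1;0 0 0 0 0 0 1;0 0 0 0 0 0 1;0 0 0 0 0 0 1",
)

```text
time_s: 30.55
tcp_pos: [0.6477, 0.0114, 0.1137]
ee_rot: [[0.677, -0.616, 0.403], [-0.672, -0.74, -0.002], [0.3, -0.269, -0.915]]
wrist_force: [8.7, -14.1, 0.0]
gripper_width: 0.184
gripper_force: 30.0
```

```bash
python3 - <<'E'
from tilt import *
need(C0+.022*N,tilted(57.2,7.5,57.2));s=r.sense();print(s['gripper_force'],s['moment'].round(2))
E
```

```text
t 30.55 tcp [0.6477 0.0114 0.1137] q [ 17.   20.3 -33.4  27.4 -15.1   5.5] w 0.184 F [  8.7 -14.1   0. ]
turn [ 0.008  0.011 -0.014] | shift in present axes [-0.109 -0.04   0.045] | shift after turn [-0.109 -0.04   0.045]
29.998732432723045 [-3.85 -1.69 -1.66]
```

jog_arm(
  plan="0 0 0 0 0 0 -1;0 0 0 0 0 0 -1;0 0 0 0 0 0 -1;0 0 0 0 0 0 -1;0 0 0 0 0 0 -1;0 0 0 0 0 0 -1;0 0 0 0 0 0 -1;0 0 0 0 0 0 -1;0 0 0 0 0 0 -1;0 0 0 0 0 0 -1",
)

```text
time_s: 31.55
tcp_pos: [0.6468, 0.0145, 0.1127]
ee_rot: [[0.68, -0.613, 0.402], [-0.67, -0.743, 0.001], [0.298, -0.27, -0.915]]
wrist_force: [0.4, -0.2, 0.3]
gripper_width: 0.964
gripper_force: 0.0
```

jog_arm(
  plan="-.04 0 -.3 0 0 0 -1;-.06 0 -.4 0 0 0 -1;-.06 0 -.4 0 0 0 -1;-.06 0 -.4 0 0 0 -1;-.06 0 -.4 0 0 0 -1;-.06 0 -.4 0 0 0 -1;-.06 0 -.4 0 0 0 -1;-.06 0 -.4 0 0 0 -1;-.06 0 -.4 0 0 0 -1;-.06 0 -.4 0 0 0 -1",
)

```text
time_s: 32.55
tcp_pos: [0.5972, 0.0242, 0.1983]
ee_rot: [[0.68, -0.613, 0.402], [-0.67, -0.743, 0.001], [0.298, -0.27, -0.915]]
wrist_force: [0.2, -0.2, 0.6]
gripper_width: 1.001
gripper_force: 0.0
```

```bash
python3 - <<'E'
from tilt import *
need([.5,.03,.28])
E
```

```text
t 32.55 tcp [0.5972 0.0242 0.1983] q [ 21.6  10.  -30.9  18.2 -28.1  11.9] w 1.001 F [ 0.2 -0.2  0.6]
turn [0. 0. 0.] | shift in present axes [-1.825  1.33  -4.555] | shift after turn [-1.825  1.33  -4.555]
```

jog_arm(
  plan="-.2 .15 -.5 0 0 0 -1;-.2 .15 -.5 0 0 0 -1;-.2 .15 -.5 0 0 0 -1;-.2 .15 -.5 0 0 0 -1;-.2 .15 -.5 0 0 0 -1;-.2 .15 -.5 0 0 0 -1;-.2 .15 -.5 0 0 0 -1;-.2 .15 -.5 0 0 0 -1;-.2 .15 -.5 0 0 0 -1;0 0 0 0 0 0 -1",
)

```text
time_s: 33.55
tcp_pos: [0.5006, 0.0295, 0.28]
ee_rot: [[0.68, -0.611, 0.405], [-0.669, -0.743, 0.002], [0.3, -0.273, -0.914]]
wrist_force: [-0.1, 0.1, 0.8]
gripper_width: 1.002
gripper_force: 0.0
```

```bash
python3 - <<'E'
from tilt import *
for n in('top','scene'):
    p,d=save(n,n+'_end');W=cloud(n,d);H=(W-C0)@N;A=np.stack([(W-C0)@RT,(W-C0)@UP],-1);rr=np.hypot(A[...,0],A[...,1]);g=p.astype(int).sum(2)/3
    b=(H>.038)&(H<.06)&(rr<.04)&(g<110);q=A[b]
    if len(q)>20: print(n,'bar',len(q),cv2.minAreaRect(q.astype(np.float32)))
    t=(rr>.056)&(rr<.073)&(abs(H-.008)<.012)&(g<120);q=A[t];an=np.degrees(np.arctan2(q[:,1],q[:,0]));tt=(an>35)&(an<80);print('tab',an[tt].mean(),tt.sum())
a=np.load('pics/scene_end.npz')['p'];b=np.load('pics/top_end.npz')['p']
cv2.imwrite('pics/g6.png',np.hstack([cv2.resize(a[120:320,200:400],(400,400)),cv2.resize(b[130:230,270:370],(400,400),interpolation=cv2.INTER_CUBIC)])[:,:,::-1])
E
```

```text
top bar 88 ((0.001299381721764803, 0.0006041582673788071), (0.055376745760440826, 0.01619289442896843), 57.168663024902344)
tab 57.917455261337786 18
scene bar 130 ((4.8265792429447174e-05, 0.002615608274936676), (0.060115355998277664, 0.01976970210671425), 58.626129150390625)
tab 61.31605277326621 32
```

View pics/g6.png

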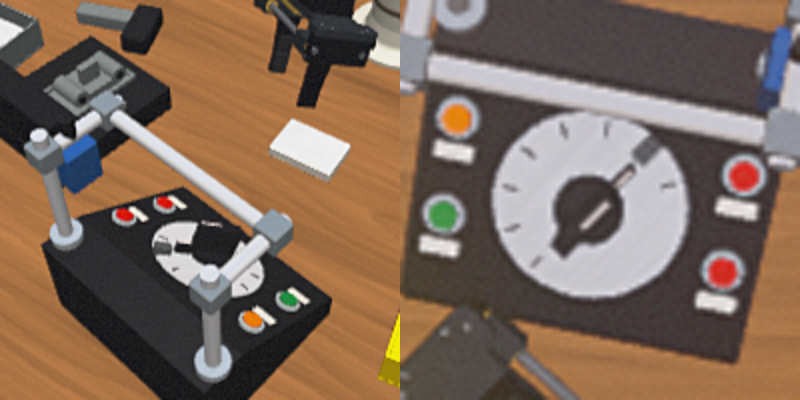

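The nose (625,180 in the right crop) points straight at the tab (648,150), and the cassette lies flat in the bay (left crop 90,75). The arm is clear of everything, so I'm handing in.

```bash
python3 -c "
from station import r
print(r.finish_job())"
```

```text
the job is handed in; nothing more can be done
None
```

I handed the job in after about 34 s of robot time: the ribbed cassette lies flat in the printer bay, I never touched the spent one in the bin, and the knob is turned 120° clockwise with its nose on the tab, resting in that click stop.

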